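# Walk a two-footed level bar to its next survey stations

### The job

We are surveying how level the bench is. Walk the level bar on by two steps: first swing its blue end round on the orange foot until the blue foot stands on the blue spot, let go, then swing the orange end round on the blue foot until the orange foot stands on the orange spot. The foot that serves as pivot must stay planted where it stands all through its step, so never lift or slide the whole bar; leave it standing on both feet on the blue and the orange spot.

Things in the scene. Friction and masses are not known exactly. Their poses are not given: they have to be found in the camera images.
- level_bar: loose aluminium level bar, 0.4 kg; beam 200 long, 24 wide, from 14 to 40 mm above the bench, green vial amid it (to 48 mm), an orange and a blue end cap (42 mm long); two rubber feet, 22 mm across, 160 mm apart, each under the middle of a cap, where the beam can be pinched across. Origin on the bench under the ORANGE foot's centre (on a grey spot at the start); x points to the blue foot; z up
- blue_foot (a point): centre of the underside of the bar's BLUE foot (160 mm from the orange foot along the bar's x)
- blue_station: flat printed spot stuck on the bench, 44 mm across, blue ring with white middle; origin at its centre at bench height. It lies 160 mm from where the orange foot stands at the start.
- orange_station: same spot with an orange ring; origin at its centre at bench height; 160 mm from the blue spot, on one side or the other. A green spot on the opposite side is not used.
Things that resemble listed ones, but are neither listed nor needed, are in the scene too. Leave any red look-alike of the level_bar alone.

How it is judged:
By the outcome, as a careful person would: the job done as asked, in the order asked, and still so for the second after the job is handed in, with the robot touching nothing.
It also fails if it takes over 69 s, if anything falls off the work surface, if the arm or the gripper's body presses on something with over 40 N, if the wrist force passes 120 N, or if a joint passes its speed limit or range.

### The arm

A 7-joint arm with a two-finger parallel gripper is mounted at the origin on a cart in front of the work surface, level with it; the furniture and walls round the work are solid. World frame = base frame: x ahead of the robot, y to its left, z up, the work surface at z = 0. Lengths are in m, angles in degrees, forces in N, time in s.
With the tool pointing down it reaches from about 0.425 to 0.875 m from the base axis. Payload 4.7 kg.
Tool frame: the origin (TCP) lies between the finger pads; the fingertips stand 8 mm ahead of it and the grasp point (between the pads) lies 11 mm behind it; x points along the fingers, z is the direction in which the jaws open and shut, and the axes are right-handed (so a half turn about x gives the same grasp; the last joint's range is limited). The gripper opens to 87 mm and grips with 3 to 60 N. Pads are 19 mm wide; open, the fingers measure 117 mm over their backs; the gripper's body (75 mm by 190 mm) begins 51 mm behind the grasp point.
Start: joints at [-69.322, 18.392, -4.016, 83.108, 1.295, 78.541, -3.26], TCP at [0.221, 0.611, 0.231] pointing down, gripper open.
Joint ranges: [-163.93, 163.93], [-17.29, 119.83], [-79.2, 71.16], [3.27, 140.29], [-89.18, 269.18], [5.43, 117.66], [-154.24, 154.24]. Speed limits (degrees/s): [147.25, 147.25, 180, 180, 180, 180, 180].

### API

Orientations are given as [roll, pitch, yaw] about the fixed x, y, z axes, in that order (R = Rz(yaw) Ry(pitch) Rx(roll)).
In Python, from cell import telemetry, vision, sign_off gives the robot as it stands. The module is installed in compiled form; this text tells all that it offers.
- The arm moves only by the tool drive_tool, never from a script. Its arguments are lists of equal length, an entry for each row: "offset": the shift along the tool's x, y, z in m, a list of three; "angular": the turn, a rotation vector about the tool's x, y, z in rad, a list of three. A call has 1 to 10 rows; each row is the pose to reach, as a shift and turn from the pose measured when the call began, along the tool's axes at that moment; what a row does not reach only later rows make up. A row lasts 1/8 s, in which the tool goes at most 62.5 mm and 10.7 degrees, less where a joint would pass 70% of its speed; a pose out of reach is approached as far as the arm can. A call with a gripper value outside its range is refused whole. "fingers" is the closure, from -1 (fully open) to 1 (shut), set as the call begins (left out, the last holds). The fingers move at their own pace and stop on an object; "squeeze" is the grip in N (left out, the last holds). Time passes only in rows, so rows that repeat a pose let the fingers close. It gives the time, the measured TCP pose, the force and the opening at its end, in the units of the state.
- telemetry.get_obs(): the state, without advancing time (a new reading comes with each control period).
- vision.read_camera(name): name is "scene" or "top" or "wrist"; returns a dict with "pixels" (400x640x3 uint8, red, green, blue), "intrinsics" (3x3 intrinsics, pixels), "world_from_camera" (4x4, takes a point from camera to world coordinates); the wrist camera has in their place "T_tool_cam" (4x4, takes a point from camera to tool coordinates, whose origin is the TCP and whose axes are the tool frame's). Camera axes: x right, y up, looking along -z (the intrinsics and any distortion apply to the point x, -y, -z); pixel columns grow to the right and rows downward; lengths in m; the calibration is good to about 2 mm. A picture is of the moment at which its call begins: read the wrist's pose just before it. There is no depth.
- sign_off(): hands the job in, once; it reports no verdict.
The state is a dict: "time_s": time; "qpos": joint angles; "joint_velocities": joint speeds; "effort": joint torques, N m; "tool_pos": TCP position; "tool_rot": TCP orientation; "force": force on the tool from outside, world axes, zero at the start; "wrist_torque": the same for the moment, N m; "grip_width": finger opening in m.
Only numpy, scipy, OpenCV 4.12 (cv2) and the standard library are available. Lean on these libraries where they do the work, as an engineer would, in place of code of your own. Each camera call takes 0.05 s, during which the arm holds its last target.

## Working session

There is one attempt and no reset: what is moved stays moved. The work goes in short steps, Python scripts to look and compute and a tool call to move; the robot and the scene stay as the last step left them, time stands still between calls to the robot, and variables do not carry over. Pictures are saved under pics/ and viewed, and the job is handed in when it is done.

Besides the shell and the picture viewer there is one more tool, called after "Emit:" as a command line: name --argument value ..., lists and objects as JSON in quotes. drive_tool: Moves the arm, as the interface text tells. Its arguments: {"type":"object","properties":{"offset":{"type":"array"},"angular":{"type":"array"},"fingers":{"type":"number"},"squeeze":{"type":"number"}},"required":["offset","angular"]}

```bash
mkdir -p pics; cat > h.py <<'E'
import numpy as np, cv2
from cell import telemetry, vision, sign_off
from scipy.spatial.transform import Rotation as R
def shot(name,fn):
    o=telemetry.get_obs(); d=vision.read_camera(name)
    cv2.imwrite(f'pics/{fn}.png',d['pixels'][:,:,::-1])
    if name=='wrist':
        T=np.eye(4);T[:3,:3]=R.from_euler('xyz',o['tool_rot'],degrees=True).as_matrix();T[:3,3]=o['tool_pos']
        W=T@d['T_tool_cam']
    else: W=d['world_from_camera']
    np.savez(f'pics/{fn}.npz',K=d['intrinsics'],W=W,dist=d.get('distortion',np.zeros(5)))
    return d
def px(fn,uv,z):
    f=np.load(f'pics/{fn}.npz');K,W=f['K'],f['W']
    out=[]
    for u,v in np.atleast_2d(uv):
        r=np.linalg.inv(K)@[u,v,1]; r=W[:3,:3]@np.array([r[0],-r[1],-r[2]])
        c=W[:3,3]; out.append(c+r*(z-c[2])/r[2])
    return np.array(out)
def proj(fn,P):
    f=np.load(f'pics/{fn}.npz');K,W=f['K'],f['W']
    p=(np.atleast_2d(P)-W[:3,3])@W[:3,:3]; p=p*[1,-1,-1]; q=p@K.T
    return q[:,:2]/q[:,2:]
E
python3 - <<'E'
from h import *
for n in ('scene','top','wrist'):
    d=shot(n,n+'0'); print(n,d.keys())
print(telemetry.get_obs())
E
```

```text
scene dict_keys(['pixels', 'intrinsics', 'world_from_camera'])
top dict_keys(['pixels', 'intrinsics', 'world_from_camera'])
wrist dict_keys(['pixels', 'intrinsics', 'T_tool_cam'])
{'time_s': 0.15, 'qpos': array([-69.32118955,  18.42977428,  -4.01594903,  83.15849037,
         1.29726293,  78.5406014 ,  -3.26171525]), 'joint_velocities': array([-0.04035084,  0.01527438,  0.05982611, -0.18362549, -0.08750938,
       -0.03751164, -0.01979133]), 'effort': array([ 8.49680305e-06, -4.91796076e+01, -4.04498521e-01, -3.12874818e+01,
       -6.39815046e-02,  4.06169740e-02,  1.18919957e-04]), 'tool_pos': array([0.22085284, 0.61090279, 0.2297106 ]), 'tool_rot': array([-175.13488083,   89.91617592, -105.00517347]), 'force': array([-0.10986297, -0.99140564, -0.03267879]), 'wrist_torque': array([ 0.00624634, -0.02132553, -0.01839138]), 'grip_width': 0.08661802280114023}
```

View pics/scene0.png

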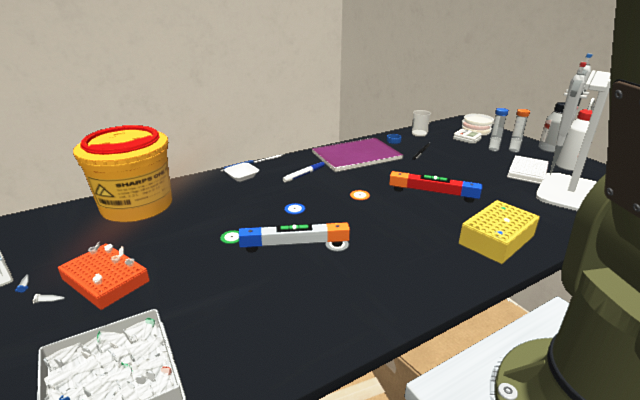

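View pics/top0.png

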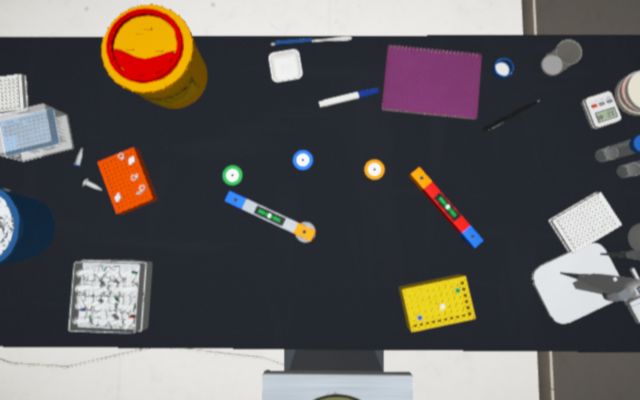

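View pics/wrist0.png

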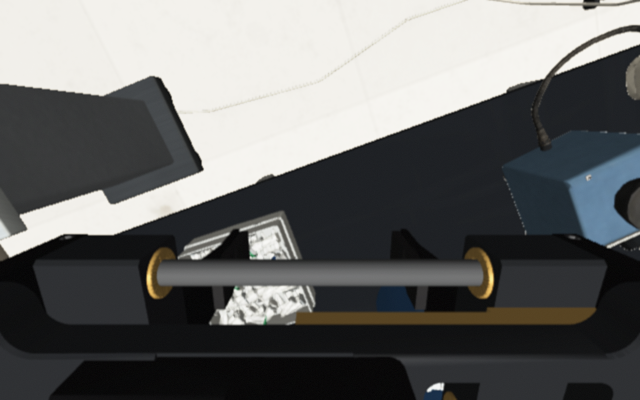

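```bash
python3 - <<'E'
from h import *
im=cv2.imread('pics/top0.png')
c=im[135:255,215:400]; cv2.imwrite('pics/topc.png',cv2.resize(c,None,fx=4,fy=4,interpolation=cv2.INTER_CUBIC))
hsv=cv2.cvtColor(im,cv2.COLOR_BGR2HSV)
def cen(box,lo,hi):
    x0,y0,x1,y1=box; m=cv2.inRange(hsv[y0:y1,x0:x1],lo,hi); 
    n,l,s,ce=cv2.connectedComponentsWithStats(m)
    return [(s[i,4],ce[i]+[x0,y0],s[i,:4]+[x0,y0,0,0]) for i in range(1,n) if s[i,4]>25]
for nm,b in dict(bs=(285,143,320,178),os=(358,150,392,188),gs=(218,160,246,188)).items():
    # brightest: whole spot vs dark bench
    for a,c,s in cen(b,(0,0,90),(180,255,255)): print(nm,a,c,s,px('top0',c,0)[0])
print('orangecap',[(a,c,px('top0',c,.04)[0]) for a,c,s in cen((280,210,325,250),(8,120,100),(25,255,255))])
print('bluecap',[(a,c,px('top0',c,.04)[0]) for a,c,s in cen((220,185,255,215),(100,120,80),(125,255,255))])
print('greyspot',cen((280,210,325,250),(0,0,60),(180,255,255)))
f=np.load('pics/top0.npz');print(f['K'],f['W'])
E
```

```text
bs 380 [302.43684211 159.54210526] [292 149  22  22] [0.60923538 0.07684543 0.        ]
os 375 [373.976 169.104] [364 159  21  22] [ 0.58799262 -0.08158544  0.        ]
gs 353 [232.02266289 174.91784703] [222 165  21  21] [0.57446148 0.23293203 0.        ]
orangecap [(np.int32(233), array([304.30042918, 231.7639485 ]), array([0.44882323, 0.06894266, 0.04      ]))]
bluecap [(np.int32(273), array([234.51282051, 199.13186813]), array([0.51674795, 0.21661005, 0.04      ]))]
greyspot [(np.int32(664), array([298.2560241 , 228.50451807]), array([280, 213,  37,  31]))]
[[402.67030461   0.         322.47194162]
 [  0.         402.67030461 199.10193529]
 [  0.           0.           1.        ]] [[ 0.00414086  0.99554191 -0.09422933  0.43766823]
 [-0.99987371  0.00267613 -0.01566538  0.01810501]
 [-0.01534337  0.0942823   0.99542726  0.88131844]
 [ 0.          0.          0.          1.        ]]
```

View pics/topc.png

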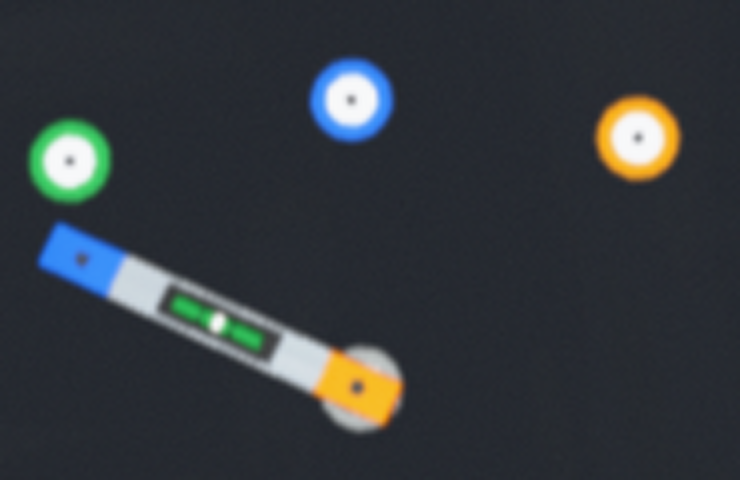

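```bash
cat >> h.py <<'E'
def Rt(o): return R.from_euler('xyz',o['tool_rot'],degrees=True)
def target(psi):  # tool x down, tool z at heading psi deg
    z=np.array([np.cos(np.radians(psi)),np.sin(np.radians(psi)),0]);x=np.array([0,0,-1.]);y=np.cross(z,x)
    return R.from_matrix(np.stack([x,y,z],1))
def rel(o,p,psi):
    r=Rt(o); return np.round(r.inv().apply(np.array(p)-o['tool_pos']),4), np.round((r.inv()*target(psi)).as_rotvec(),3)
def head(o):
    z=Rt(o).as_matrix()[:,2]; return np.degrees(np.arctan2(z[1],z[0]))
E
python3 - <<'E'
from h import *
o=telemetry.get_obs(); print(Rt(o).as_matrix().round(3),head(o))
c=lambda u,v:((u+.5)/4-.5+215,(v+.5)/4-.5+135)
O=px('top0',c(357,387),.04)[0];B=px('top0',c(82,259),.04)[0];bs=px('top0',c(351,100),0)[0];os_=px('top0',c(638,138),0)[0]
print(O,B,bs,os_)
n=lambda a,b:(np.linalg.norm((b-a)[:2]),np.degrees(np.arctan2(*(b-a)[1::-1])))
print(n(O,B),n(O,bs),n(bs,os_))
for psi in (n(O,B)[1]+90,n(O,B)[1]-90):
    print(psi,rel(o,[B[0],B[1],.13],psi))
E
```

```text
[[-0.    -0.94   0.34 ]
 [-0.001  0.34   0.94 ]
 [-1.    -0.    -0.001]] 70.12970217214584
[0.44962794 0.06983701 0.04      ] [0.51623717 0.21530363 0.04      ] [0.60904855 0.07698126 0.        ] [ 0.58794617 -0.08191374  0.        ]
(np.float64(0.15999165076551522), np.float64(65.39693544802476)) (np.float64(0.1595806064485261), np.float64(2.565926377826086)) (np.float64(0.16029014573358574), np.float64(-97.56501387436988))
155.39693544802475 (array([ 0.1002, -0.4122, -0.2715]), array([-1.488e+00, -1.000e-03, -1.000e-03]))
-24.603064551975237 (array([ 0.1002, -0.4122, -0.2715]), array([ 1.653e+00, -1.000e-03,  1.000e-03]))
```

Emit:
drive_tool --offset '[[0.0,-0.05,-0.03],[0.0,-0.1,-0.06],[0.02,-0.15,-0.09],[0.03,-0.2,-0.13],[0.05,-0.25,-0.16],[0.06,-0.3,-0.2],[0.08,-0.35,-0.23],[0.1,-0.4,-0.26],[0.12,-0.412,-0.2715],[0.12,-0.412,-0.2715]]' --angular '[[0.17,0,0],[0.34,0,0],[0.51,0,0],[0.68,0,0],[0.85,0,0],[1.02,0,0],[1.19,0,0],[1.36,0,0],[1.53,0,0],[1.653,0,0]]'

```text
time_s: 1.4
tool_pos: [0.5157, 0.2119, 0.108]
tool_rot: [-103.8, 89.7, -128.9]
force: [-0.5, 0.0, 1.0]
grip_width: 0.0868
```

```bash
python3 - <<'E'
from h import *
o=telemetry.get_obs(); print(o['qpos'].round(1),o['tool_pos'],head(o),o['time_s'])
print(rel(o,[.5163,.2153,.06],-24.6))
for n in ('scene','wrist','top'): shot(n,n+'1')
E
```

```text
[-44.9  13.2  22.4 105.4  -5.4  62.7 -45.7] [0.51571268 0.21188683 0.1079986 ] -25.100965502744813 1.4
(array([ 0.048 ,  0.0036, -0.0009]), array([-0.009, -0.001,  0.005]))
```

View pics/wrist1.png

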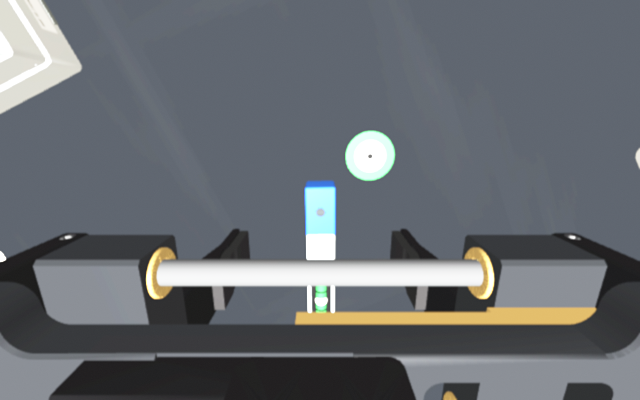

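View pics/scene1.png

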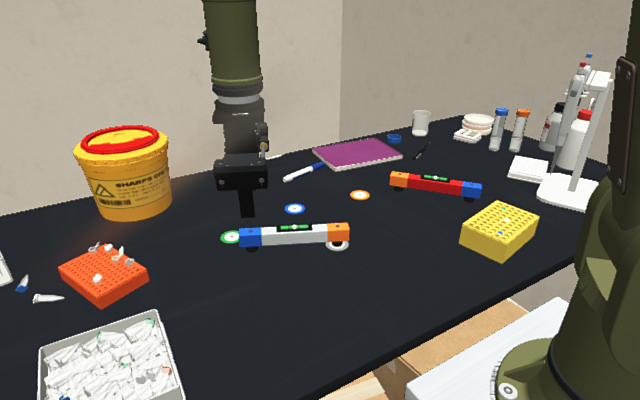

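```bash
python3 - <<'E'
from h import *
c=cv2.resize(cv2.imread('pics/wrist1.png')[130:260,270:410],None,fx=5,fy=5,interpolation=cv2.INTER_CUBIC);cv2.imwrite('pics/w1c.png',c)
print(px('wrist1',[(320.5,212)],.04),px('wrist1',[(370,156)],0)); print(proj('wrist1',[[.5163,.2153,.04]]))
E
```

```text
[[0.51720205 0.21493794 0.04      ]] [[0.57544366 0.23253955 0.        ]]
[[319.31125764 212.06543615]]
```

View pics/w1c.png

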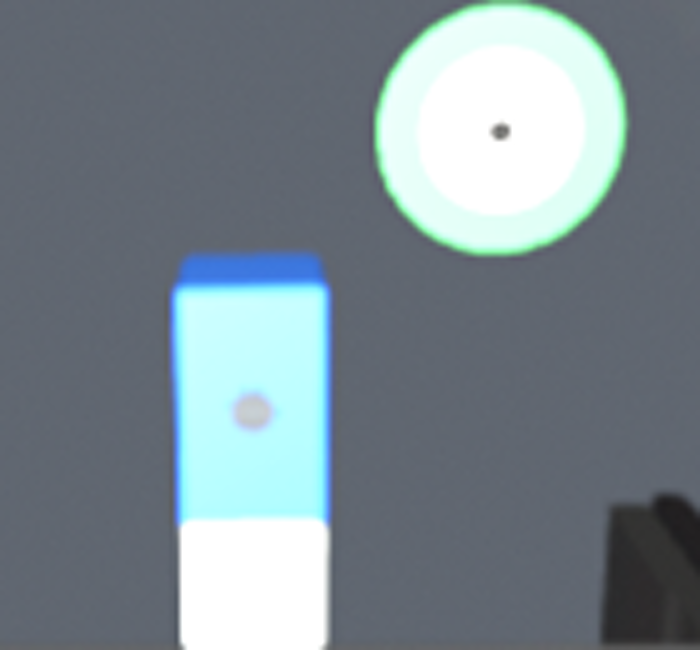

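Emit:
drive_tool --offset '[[0.03,0.002,0.0],[0.06,0.003,0.0],[0.08,0.0035,-0.0006],[0.087,0.0035,-0.0006],[0.087,0.0035,-0.0006]]' --angular '[[-0.009,0,0.003],[-0.009,0,0.005],[-0.009,0,0.005],[-0.009,0,0.005],[-0.009,0,0.005]]'

```text
time_s: 2.17
tool_pos: [0.5166, 0.219, 0.0231]
tool_rot: [92.1, 89.8, 68.2]
force: [-0.0, 0.1, -0.2]
grip_width: 0.0871
```

Emit:
drive_tool --offset '[[0,0,0],[0,0,0],[0,0,0],[0,0,0]]' --angular '[[0,0,0],[0,0,0],[0,0,0],[0,0,0]]' --fingers 0.33 --squeeze 4

```text
time_s: 2.68
tool_pos: [0.5167, 0.2191, 0.0232]
tool_rot: [89.4, 89.8, 65.5]
force: [0.0, -0.3, 0.2]
grip_width: 0.0552
```

```bash
python3 - <<'E'
from h import *
o=telemetry.get_obs(); print(o['qpos'].round(1),o['tool_pos'],head(o),o['time_s'],o['grip_width'],o['force'])
for n in ('scene','wrist'): shot(n,n+'2')
E
```

```text
[-43.8  19.4  21.  109.   -8.8  53.  -42.4] [0.51671776 0.21906474 0.02324644] -23.849382195078793 2.675 0.05521053200225555 [ 0.0433014  -0.31588832  0.20121715]
```

View pics/wrist2.png

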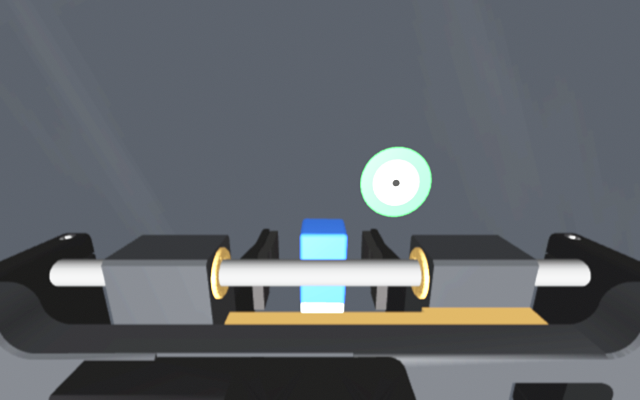

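View pics/scene2.png

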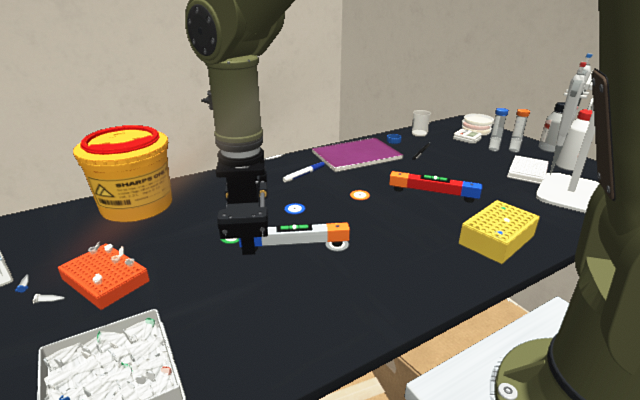

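```bash
python3 - <<'E'
from h import *
o=telemetry.get_obs(); print(rel(o,[.5167,.2151,.021],-24.6),o['tool_pos'])
E
```

```text
(array([ 0.0021, -0.0036,  0.0016]), array([ 0.013, -0.   , -0.003])) [0.51666957 0.21899147 0.02313344]
```

Emit:
drive_tool --offset '[[0.002,-0.0036,0.0016],[0.002,-0.0036,0.0016],[0.002,-0.0036,0.0016],[0.002,-0.0036,0.0016]]' --angular '[[0.013,0,-0.003],[0.013,0,-0.003],[0.013,0,-0.003],[0.013,0,-0.003]]'

```text
time_s: 3.28
tool_pos: [0.5167, 0.2152, 0.0211]
tool_rot: [105.9, 90.0, 81.3]
force: [-0.1, 1.0, -0.3]
grip_width: 0.0293
```

```bash
python3 - <<'E'
from h import *
o=telemetry.get_obs(); print(o['tool_pos'],head(o),o['time_s'],o['grip_width'],o['force'],rel(o,[.5167,.2151,.021],-24.6))
E
```

```text
[0.51666867 0.21516443 0.02114178] -24.592312738346163 3.275 0.029303558977544785 [-0.09587704  0.9668231  -0.25600682] (array([ 0.0001, -0.    ,  0.0001]), array([ 0., -0., -0.]))
```

```bash
cat >> h.py <<'E'
def arc(c,ths,off=-90,z=.021,r=.16):
    o=telemetry.get_obs(); A=[];B=[]
    for t in ths:
        a,b=rel(o,[c[0]+r*np.cos(np.radians(t)),c[1]+r*np.sin(np.radians(t)),z],t+off)
        A.append(a.tolist());B.append(b.tolist())
    print(A);print(B);print(o['tool_pos'],head(o),o['force'],o['time_s'],o['grip_width'])
E
python3 -c "
from h import *
arc((.4503,.0695),[64.9,64,62.7,61,59,57,55,53,51,49])"
```

```text
[[0.0001, -0.0001, 0.0017], [0.0001, -0.0001, 0.0042], [0.0001, -0.0003, 0.0078], [0.0001, -0.0005, 0.0126], [0.0001, -0.0011, 0.0181], [0.0001, -0.0018, 0.0237], [0.0001, -0.0027, 0.0292], [0.0001, -0.0038, 0.0346], [0.0001, -0.0051, 0.0401], [0.0001, -0.0066, 0.0455]]
[[0.009, -0.0, -0.0], [0.025, -0.0, -0.0], [0.047, -0.0, -0.0], [0.077, -0.0, -0.0], [0.112, -0.0, -0.0], [0.147, -0.0, -0.0], [0.182, -0.0, -0.0], [0.217, -0.0, -0.0], [0.251, -0.0, -0.0], [0.286, -0.0, -0.0]]
[0.51666867 0.21516443 0.02114178] -24.592312738346163 [-0.09587704  0.9668231  -0.25600682] 3.275 0.029303558977544785
```

Emit:
drive_tool --offset '[[0,0,0.0017],[0,0,0.0042],[0,-0.0003,0.0078],[0,-0.0005,0.0126],[0,-0.0011,0.0181],[0,-0.0018,0.0237],[0,-0.0027,0.0292],[0,-0.0038,0.0346],[0,-0.0051,0.04],[0,-0.0066,0.0455]]' --angular '[[0.009,0,0],[0.025,0,0],[0.047,0,0],[0.077,0,0],[0.112,0,0],[0.147,0,0],[0.182,0,0],[0.217,0,0],[0.251,0,0],[0.286,0,0]]' --fingers 0.39

```text
time_s: 4.53
tool_pos: [0.5557, 0.19, 0.0211]
tool_rot: [104.1, 90.0, 62.9]
force: [-2.1, 1.6, 2.5]
grip_width: 0.0267
```

```bash
python3 -c "
from h import *
shot('top','top3'); shot('scene','scene3')
arc((.4503,.0695),[48,46,44,42,40,38,36,34,32,30])
im=cv2.imread('pics/top3.png')[135:255,215:400]; cv2.imwrite('pics/t3c.png',cv2.resize(im,None,fx=4,fy=4,interpolation=cv2.INTER_CUBIC))
"
```

```text
[[0.0002, -0.0001, 0.0013], [0.0002, -0.0003, 0.0069], [0.0002, -0.0007, 0.0124], [0.0002, -0.0012, 0.018], [0.0002, -0.002, 0.0235], [0.0002, -0.003, 0.029], [0.0002, -0.0041, 0.0345], [0.0002, -0.0055, 0.0399], [0.0002, -0.007, 0.0453], [0.0002, -0.0087, 0.0506]]
[[0.016, 0.001, -0.001], [0.051, 0.001, -0.001], [0.086, 0.001, -0.001], [0.12, 0.001, -0.001], [0.155, 0.001, -0.001], [0.19, 0.001, -0.001], [0.225, 0.001, -0.001], [0.26, 0.001, -0.001], [0.295, 0.001, -0.001], [0.33, 0.001, -0.001]]
[0.556444   0.18932221 0.02118676] -41.09734308129834 [-0.3143772   1.56298239 -0.54111238] 4.625 0.026959540561575197
```

View pics/t3c.png

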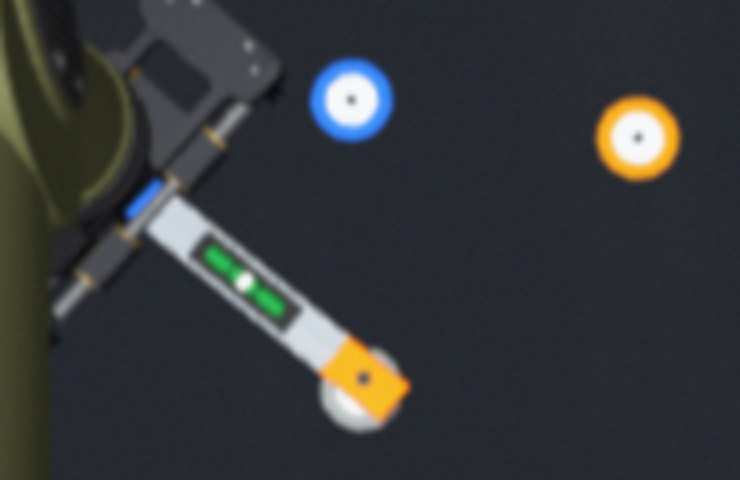

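View pics/scene3.png

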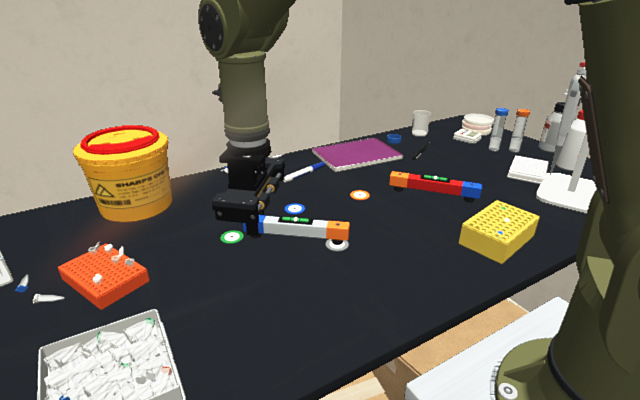

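```bash
python3 -c "
from h import *
a=[cv2.resize(cv2.imread(f'pics/scene{i}.png')[205:265,230:370],None,fx=5,fy=5,interpolation=cv2.INTER_CUBIC) for i in (0,3)]
cv2.imwrite('pics/s3c.png',np.vstack(a)[:600])
"
```

```text
(no output)
```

View pics/s3c.png

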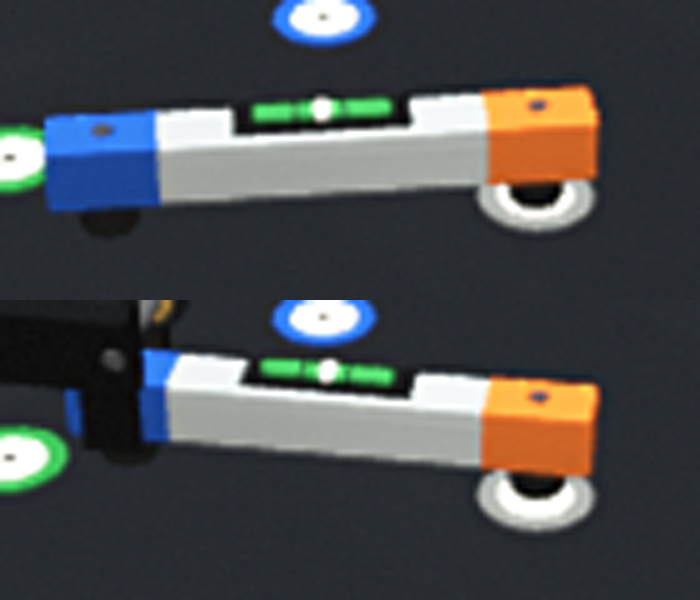

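Emit:
drive_tool --offset '[[0,0,0],[0,0,-0.002],[0,0,-0.004],[0,0,-0.004]]' --angular '[[0,0,0],[0,0,0],[0,0,0],[0,0,0]]' --fingers 0

```text
time_s: 5.12
tool_pos: [0.5532, 0.1921, 0.0211]
tool_rot: [32.0, 89.9, -9.1]
force: [0.1, 1.0, -0.2]
grip_width: 0.0435
```

```bash
python3 -c "
from h import *
shot('top','top4'); shot('scene','scene4'); 
o=telemetry.get_obs(); print(o['tool_pos'],head(o),o['time_s'],o['grip_width'])
a=[cv2.resize(cv2.imread(f'pics/scene{i}.png')[205:265,230:370],None,fx=5,fy=5,interpolation=cv2.INTER_CUBIC) for i in (0,4)]
cv2.imwrite('pics/s4c.png',np.vstack(a)[:600])
im=cv2.imread('pics/top4.png')[135:255,215:400]; cv2.imwrite('pics/t4c.png',cv2.resize(im,None,fx=4,fy=4,interpolation=cv2.INTER_CUBIC))
"
```

```text
[0.5533973  0.19196617 0.02119011] -41.08175159668241 5.225 0.04328610038120931
```

View pics/t4c.png

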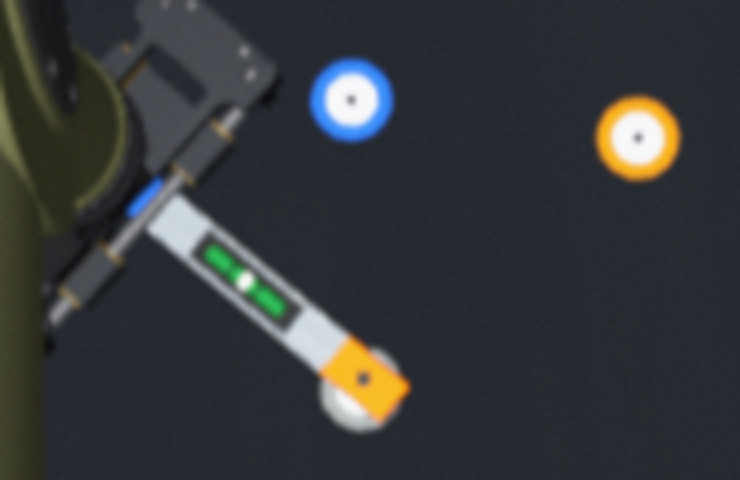

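View pics/s4c.png

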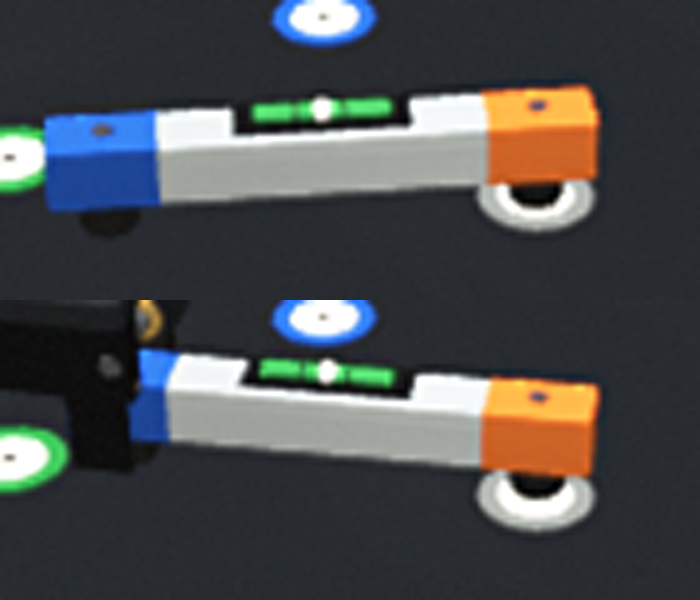

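```bash
python3 - <<'E'
from h import *
c=lambda u,v:((u+.5)/4-.5+215,(v+.5)/4-.5+135)
for n,o,v in (('top0',(357,387),(218,322)),('top3',(363.5,378),(244.5,282.5)),('top4',(363.5,378),(245.5,281.5))):
    O=px(n,c(*o),.04)[0];V=px(n,c(*v),.047)[0]; d=(V-O)[:2]
    print(n,O[:2].round(4),V[:2].round(4),np.linalg.norm(d).round(4),np.degrees(np.arctan2(d[1],d[0])).round(2),(O[:2]+2*d).round(4))
a=[cv2.resize(cv2.imread(f'pics/scene{i}.png')[215:255,310:360],None,fx=7,fy=7,interpolation=cv2.INTER_CUBIC) for i in (0,2)]
b=[cv2.resize(cv2.imread(f'pics/scene{i}.png')[215:255,310:360],None,fx=7,fy=7,interpolation=cv2.INTER_CUBIC) for i in (3,4)]
cv2.imwrite('pics/s5c.png',np.vstack([np.hstack(a),np.hstack(b)]))
E
```

```text
top0 [0.4496 0.0698] [0.4829 0.142 ] 0.0794 65.23 [0.5162 0.2141]
top3 [0.4543 0.0665] [0.5035 0.1285] 0.0791 51.56 [0.5527 0.1905]
top4 [0.4543 0.0665] [0.5041 0.128 ] 0.0791 51.03 [0.5538 0.1894]
```

View pics/s5c.png

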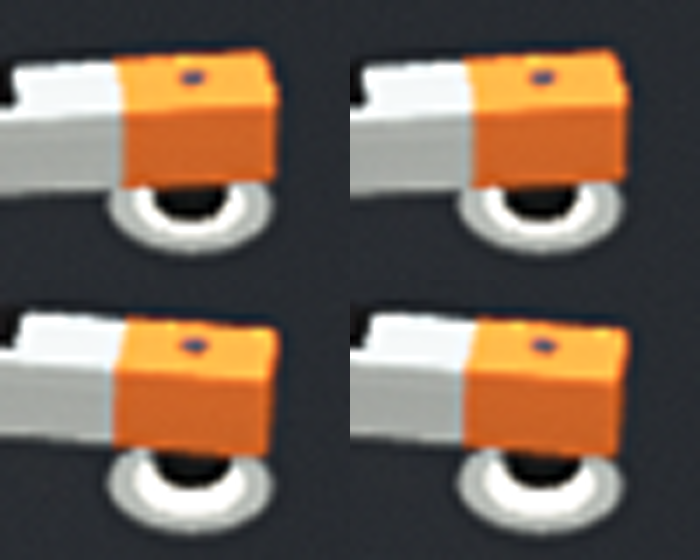

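```bash
python3 - <<'E'
from h import *
o=telemetry.get_obs(); print(rel(o,[.5553,.1908,.021],-38.7),o['tool_pos'])
E
```

```text
(array([0.0002, 0.0004, 0.0022]), array([-0.042,  0.002, -0.001])) [0.5533973  0.19196617 0.02119011]
```

Emit:
drive_tool --offset '[[0,0.0004,0.0022],[0,0.0004,0.0022],[0,0.0004,0.0022],[0,0.0004,0.0022]]' --angular '[[-0.042,0.002,0],[-0.042,0.002,0],[-0.042,0.002,0],[-0.042,0.002,0]]' --fingers 0.36

```text
time_s: 5.72
tool_pos: [0.5553, 0.1909, 0.0212]
tool_rot: [116.5, 89.9, 77.8]
force: [-0.1, -0.1, -0.0]
grip_width: 0.0282
```

```bash
python3 - <<'E'
from h import *
shot('wrist','wrist5')
o=telemetry.get_obs(); print(rel(o,[.5553,.1908,.021],-38.7),o['tool_pos'],o['force'],o['grip_width'])
cv2.imwrite('pics/w5c.png',cv2.resize(cv2.imread('pics/wrist5.png')[130:330,220:420],None,fx=3,fy=3,interpolation=cv2.INTER_CUBIC))
E
```

```text
(array([ 0.0002, -0.0001,  0.0001]), array([ 0.   , -0.   , -0.001])) [0.55529147 0.19088615 0.02121919] [-0.4189483   0.82768386 -0.118214  ] 0.028216134002184347
```

View pics/w5c.png

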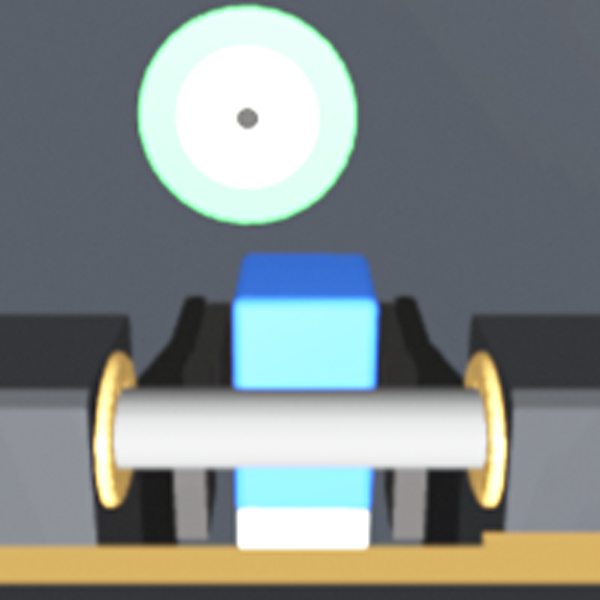

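Emit:
drive_tool --offset '[[0,0,0],[0,0,0]]' --angular '[[0,0,0],[0,0,0]]' --fingers 0.6 --squeeze 30

```text
time_s: 6.02
tool_pos: [0.5556, 0.1907, 0.0213]
tool_rot: [85.3, 89.9, 46.6]
force: [1.2, -0.3, -0.0]
grip_width: 0.0238
```

```bash
python3 - <<'E'
from h import *
shot('top','top6')
o=telemetry.get_obs(); print(o['tool_pos'],head(o),o['force'],o['grip_width'],o['time_s'])
im=cv2.imread('pics/top6.png')[135:255,215:400]; cv2.imwrite('pics/t6c.png',cv2.resize(im,None,fx=4,fy=4,interpolation=cv2.INTER_CUBIC))
E
```

```text
[0.55558779 0.19067422 0.02124972] -38.7187725726768 [ 1.25335678 -0.12093606  0.19172017] 0.023893043675264097 6.075
```

View pics/t6c.png

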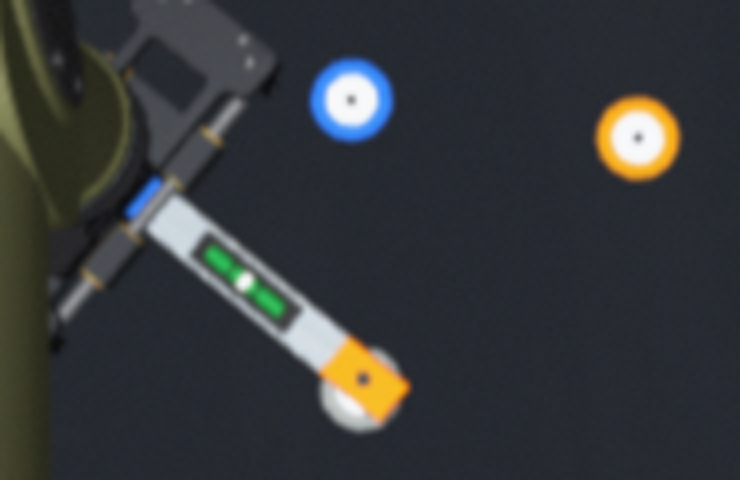

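```bash
cat >> h.py <<'E'
def arc2(cs,ths,off=-89.9,z=.021,r=.16,col=None):
    o=telemetry.get_obs(); A=[];B=[]
    for c,t in zip(cs,ths):
        a,b=rel(o,[c[0]+r*np.cos(np.radians(t)),c[1]+r*np.sin(np.radians(t)),z],t+off)
        A.append(a.tolist());B.append(b.tolist())
    print(A);print(B);print(o['tool_pos'],head(o),o['force'],o['time_s'],o['grip_width'])
E
python3 -c "
from h import *
s=np.clip(np.arange(1,11)/8,0,1)[:,None]
cs=np.array([.4553,.0661])*(1-s)+np.array([.4503,.0695])*s
arc2(cs,[50.7,49.5,47.5,45,42.5,40,37.5,35,32.5,30],z=.0213)"
```

```text
[[-0.0001, 0.0, 0.0005], [-0.0001, -0.0001, 0.0031], [-0.0001, -0.0005, 0.008], [-0.0001, -0.0011, 0.0142], [-0.0001, -0.0021, 0.0203], [-0.0001, -0.0034, 0.0265], [-0.0001, -0.0049, 0.0325], [-0.0001, -0.0068, 0.0385], [-0.0001, -0.0089, 0.0452], [-0.0001, -0.0113, 0.0517]]
[[0.008, 0.0, -0.001], [0.029, 0.0, -0.001], [0.064, 0.0, -0.001], [0.108, 0.0, -0.001], [0.152, -0.0, -0.001], [0.195, -0.0, -0.001], [0.239, -0.0, -0.001], [0.282, -0.0, -0.001], [0.326, -0.0, -0.001], [0.37, -0.0, -0.001]]
[0.55558779 0.19067422 0.02124972] -38.7187725726768 [ 1.25335678 -0.12093606  0.19172017] 6.075 0.023893043675264097
```

Emit:
drive_tool --offset '[[0,0,0.0005],[0,-0.0001,0.0031],[0,-0.0005,0.008],[0,-0.0011,0.0142],[0,-0.0021,0.0203],[0,-0.0034,0.0265],[0,-0.0049,0.0325],[0,-0.0068,0.0385],[0,-0.0089,0.0452],[0,-0.0113,0.0517]]' --angular '[[0.008,0,0],[0.029,0,0],[0.064,0,0],[0.108,0,0],[0.152,0,0],[0.195,0,0],[0.239,0,0],[0.282,0,0],[0.326,0,0],[0.37,0,0]]'

```text
time_s: 7.32
tool_pos: [0.5891, 0.1492, 0.0213]
tool_rot: [113.5, 89.9, 53.4]
force: [-1.7, 2.1, 1.0]
grip_width: 0.024
```

```bash
python3 - <<'E'
from h import *
shot('top','top7')
im=cv2.imread('pics/top7.png')[135:255,215:400]; cv2.imwrite('pics/t7c.png',cv2.resize(im,None,fx=4,fy=4,interpolation=cv2.INTER_CUBIC))
arc2([(.4503,.0695)]*10,[29.5,28.2,26,23.5,21,18.5,16,13.5,11,9],z=.0213)
E
```

```text
[[-0.0, 0.0001, -0.0004], [-0.0, -0.0, 0.0032], [-0.0, -0.0003, 0.0094], [-0.0, -0.0009, 0.0163], [-0.0, -0.0018, 0.0232], [-0.0, -0.003, 0.0301], [-0.0, -0.0045, 0.0369], [-0.0, -0.0063, 0.0437], [-0.0, -0.0084, 0.0503], [-0.0, -0.0103, 0.0556]]
[[0.003, 0.001, -0.002], [0.025, 0.001, -0.002], [0.064, 0.001, -0.002], [0.107, 0.001, -0.002], [0.151, 0.001, -0.002], [0.195, 0.0, -0.002], [0.238, 0.0, -0.002], [0.282, 0.0, -0.002], [0.326, 0.0, -0.002], [0.361, 0.0, -0.002]]
[0.58971254 0.14790611 0.02126989] -60.24434772512998 [-0.92777159  1.32947793  0.49209614] 7.375 0.02373974813096065
```

View pics/t7c.png

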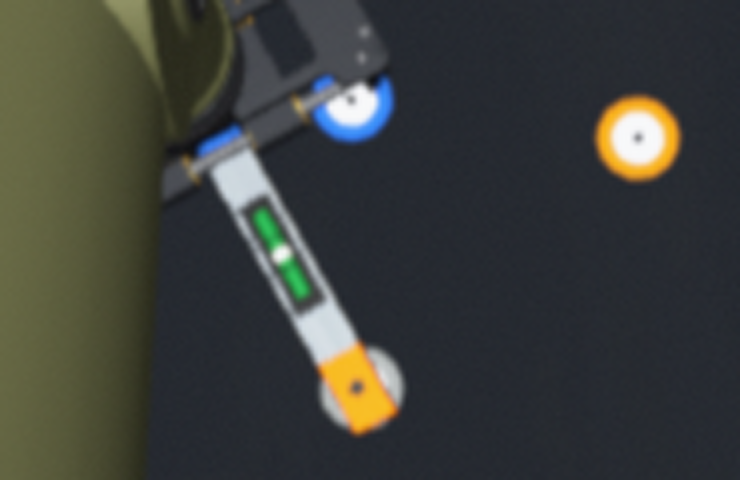

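Emit:
drive_tool --offset '[[0,0,0],[0,0,0.0032],[0,-0.0003,0.0094],[0,-0.0009,0.0163],[0,-0.0018,0.0232],[0,-0.003,0.0301],[0,-0.0045,0.0369],[0,-0.0063,0.0437],[0,-0.0084,0.0503],[0,-0.0103,0.0556]]' --angular '[[0.003,0,0],[0.025,0.001,-0.001],[0.064,0.001,-0.001],[0.107,0.001,-0.001],[0.151,0.001,-0.001],[0.195,0,-0.001],[0.238,0,-0.001],[0.282,0,-0.001],[0.326,0,-0.001],[0.361,0,-0.001]]'

```text
time_s: 8.62
tool_pos: [0.6085, 0.0939, 0.0213]
tool_rot: [65.9, 89.9, -15.2]
force: [-0.3, 1.9, -0.5]
grip_width: 0.0237
```

```bash
python3 - <<'E'
from h import *
shot('top','top8');shot('wrist','wrist8')
im=cv2.imread('pics/top8.png')[135:255,215:400]; cv2.imwrite('pics/t8c.png',cv2.resize(im,None,fx=4,fy=4,interpolation=cv2.INTER_CUBIC))
arc2([(.4503,.0695)]*5,[8,6,4.2,3,2.6],z=.0213)
E
```

```text
[[-0.0, -0.0001, 0.0012], [-0.0, -0.0003, 0.0068], [0.0, -0.0006, 0.0118], [0.0, -0.0009, 0.0151], [0.0, -0.001, 0.0162]]
[[0.014, 0.001, -0.001], [0.049, 0.001, -0.001], [0.081, 0.001, -0.001], [0.101, 0.001, -0.001], [0.108, 0.001, -0.001]]
[0.60862197 0.09295692 0.02128544] -81.08482353366878 [ 0.40628007 -0.67579529 -0.82590473] 8.725 0.023766993779175367
```

View pics/t8c.png

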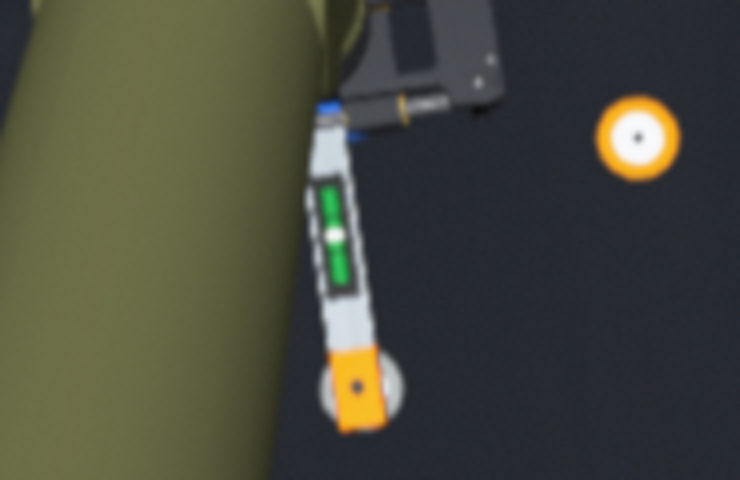

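View pics/wrist8.png

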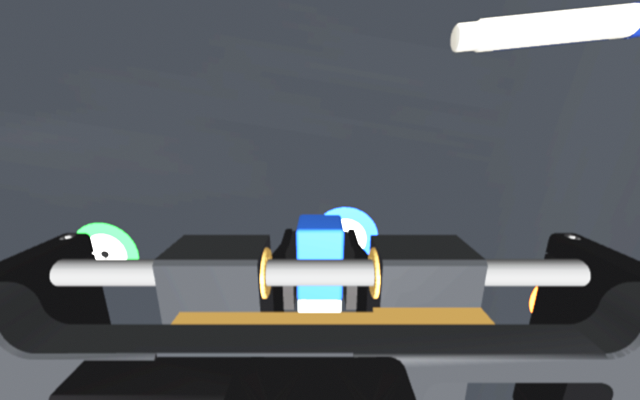

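Emit:
drive_tool --offset '[[0,-0.0001,0.0015],[0,-0.0003,0.0068],[0,-0.0006,0.0118],[0,-0.0009,0.0151],[0,-0.001,0.0162],[0,-0.001,0.0162],[0,-0.001,0.0162]]' --angular '[[0.014,0.001,0],[0.049,0.001,-0.001],[0.081,0.001,-0.001],[0.101,0.001,-0.001],[0.108,0.001,-0.001],[0.108,0.001,-0.001],[0.108,0.001,-0.001]]'

```text
time_s: 9.6
tool_pos: [0.6101, 0.0764, 0.0213]
tool_rot: [-0.1, 90.0, -87.4]
force: [-1.3, 1.2, -0.2]
grip_width: 0.0238
```

Emit:
drive_tool --offset '[[0,0,0],[0,0,0],[0,0,0]]' --angular '[[0,0,0],[0,0,0],[0,0,0]]' --fingers 0.2

```text
time_s: 9.98
tool_pos: [0.6103, 0.0762, 0.0214]
tool_rot: [10.5, 89.9, -76.8]
force: [-0.6, 0.4, 0.1]
grip_width: 0.0341
```

```bash
python3 - <<'E'
from h import *
o=telemetry.get_obs(); print(o['tool_pos'],head(o),o['force'],o['grip_width'])
E
```

```text
[0.61026373 0.07618831 0.02136035] -87.28648323544384 [-0.5810626   0.38616981  0.09008745] 0.03414891994938163
```

Emit:
drive_tool --offset '[[-0.02,0,0],[-0.05,0,0],[-0.09,0,0],[-0.09,-0.03,0],[-0.09,-0.08,0],[-0.09,-0.13,0],[-0.09,-0.16,0],[-0.09,-0.16,0],[-0.09,-0.16,0]]' --angular '[[0,0,0],[0,0,0],[0,0,0],[0,0,0],[0,0,0],[0,0,0],[0,0,0],[0,0,0],[0,0,0]]'

```text
time_s: 11.1
tool_pos: [0.4519, 0.0689, 0.1126]
tool_rot: [89.8, 89.8, 2.5]
force: [1.1, 0.6, -0.1]
grip_width: 0.035
```

```bash
python3 - <<'E'
from h import *
shot('top','top9');shot('wrist','wrist9');shot('scene','scene9')
o=telemetry.get_obs(); print(o['qpos'].round(1),o['tool_pos'],head(o),o['force'],o['grip_width'],o['time_s'])
im=cv2.imread('pics/scene9.png')[170:270,220:380]; cv2.imwrite('pics/s9c.png',cv2.resize(im,None,fx=5,fy=5,interpolation=cv2.INTER_CUBIC))
E
```

```text
[-51.3  -0.8  39.5 119.1   0.7  61.5 -99.5] [0.45161154 0.06846969 0.11177132] -87.32810414645421 [-0.2556621  -0.03877174  0.48293974] 0.03481714532618575 11.25
```

View pics/top9.png

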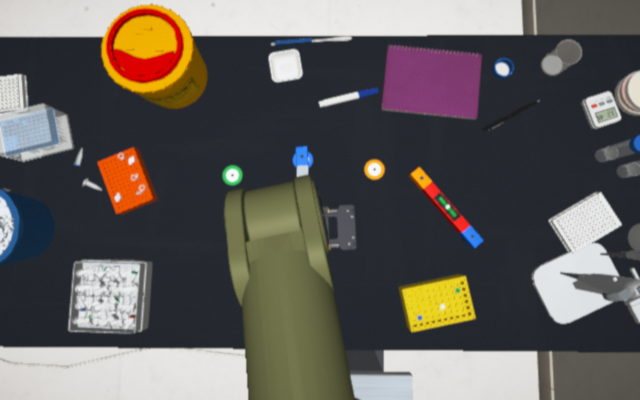

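View pics/wrist9.png

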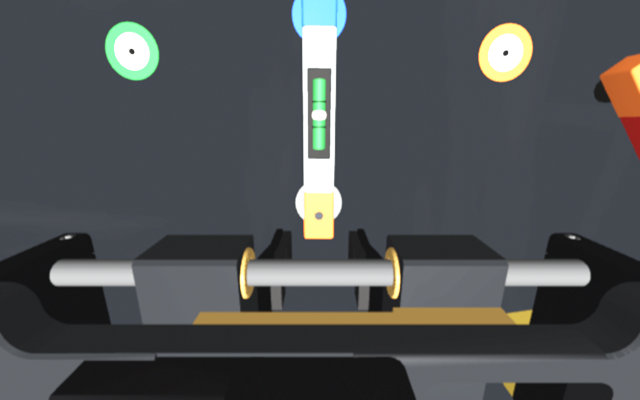

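View pics/s9c.png

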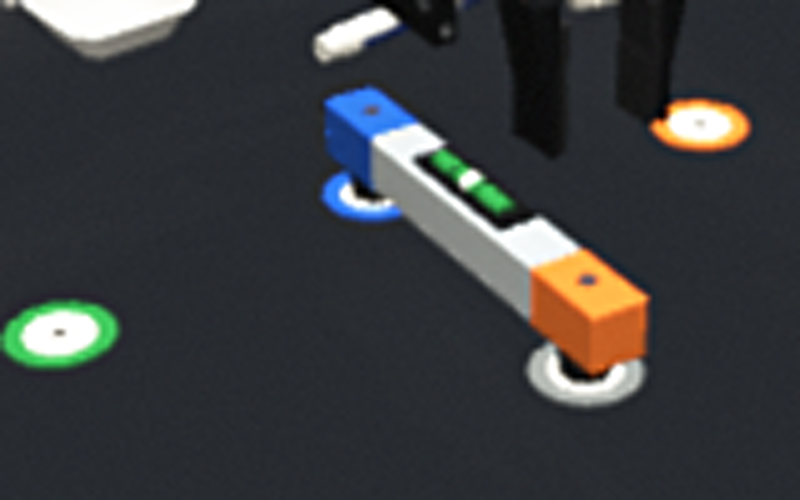

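```bash
python3 - <<'E'
from h import *
im=cv2.imread('pics/wrist9.png')
cv2.imwrite('pics/w9c.png',cv2.resize(im[150:250,265:375],None,fx=6,fy=6,interpolation=cv2.INTER_CUBIC))
im=cv2.imread('pics/top9.png')
cv2.imwrite('pics/t9c.png',cv2.resize(im[135:185,260:400],None,fx=5,fy=5,interpolation=cv2.INTER_CUBIC))
E
```

```text
(no output)
```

View pics/w9c.png

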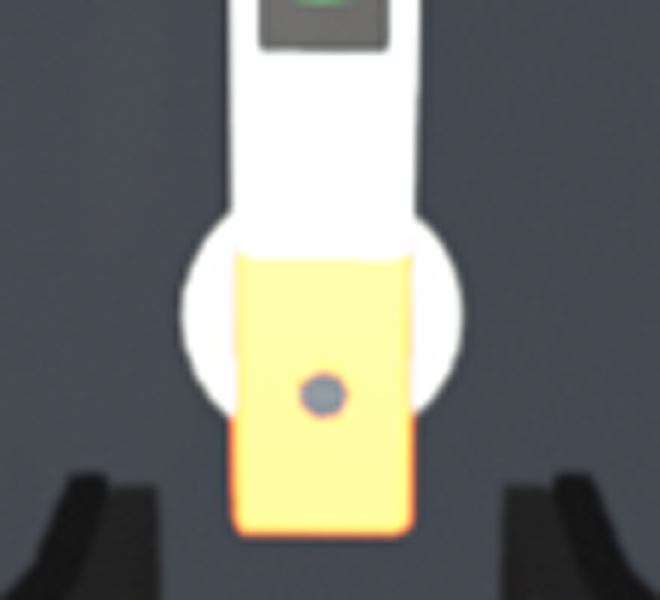

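View pics/t9c.png

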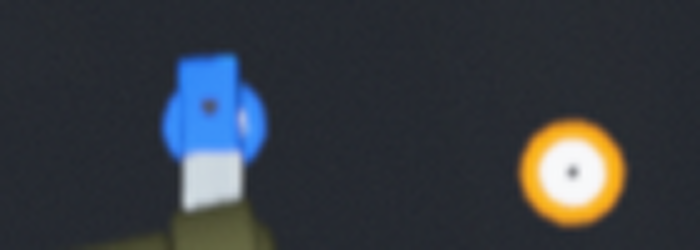

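```bash
python3 - <<'E'
from h import *
c=lambda u,v:((u+.5)/6-.5+265,(v+.5)/6-.5+150)
O=px('wrist9',c(323,396),.04)[0]; os_=px('wrist9',[(505.5,53)],0)[0]; gs=px('wrist9',c(322,315),0)[0]
t=lambda u,v:((u+.5)/5-.5+260,(v+.5)/5-.5+135)
B=px('top9',t(209,106),.04)[0]; s=px('top9',t(572,172),0)[0]
print('O',O,'os',os_,'grey',gs,'B top',B,'os top',s)
o=telemetry.get_obs(); print(o['tool_pos'],rel(o,[O[0],O[1],.021],-87.4))
E
```

```text
O [0.45005895 0.06952738 0.04      ] os [ 0.58859292 -0.08235992  0.        ] grey [0.45055351 0.06985083 0.        ] B top [0.60949813 0.076453   0.04      ] os top [ 0.58822521 -0.08164022  0.        ]
[0.45161154 0.06846969 0.11177132] (array([ 0.0908, -0.0016, -0.0013]), array([ 0.001,  0.002, -0.001]))
```

Emit:
drive_tool --offset '[[0.01,-0.0016,-0.0013],[0.04,-0.0016,-0.0013],[0.07,-0.0016,-0.0013],[0.085,-0.0016,-0.0013],[0.0905,-0.0016,-0.0013],[0.0905,-0.0016,-0.0013],[0.0905,-0.0016,-0.0013]]' --angular '[[0.001,0.002,0],[0.001,0.002,0],[0.001,0.002,0],[0.001,0.002,0],[0.001,0.002,0],[0.001,0.002,0],[0.001,0.002,0]]'

```text
time_s: 12.12
tool_pos: [0.4509, 0.0697, 0.0221]
tool_rot: [106.1, 89.8, 18.7]
force: [-0.6, 0.3, -0.4]
grip_width: 0.0345
```

```bash
python3 - <<'E'
from h import *
o=telemetry.get_obs(); print(o['tool_pos'],head(o),o['force'],o['grip_width'],rel(o,[.4501,.0695,.021],-87.4))
E
```

```text
[0.45089275 0.06971605 0.02206776] -87.39096743724247 [-0.55068586  0.34239009 -0.44038878] 0.03445186861243897 (array([ 0.0011, -0.0008,  0.0002]), array([ 0.   , -0.001, -0.003]))
```

Emit:
drive_tool --offset '[[0.001,-0.0008,0.0002],[0.001,-0.0008,0.0002]]' --angular '[[0,-0.001,-0.003],[0,-0.001,-0.003]]'

```text
time_s: 12.38
tool_pos: [0.4504, 0.0697, 0.0215]
tool_rot: [127.8, 90.0, 40.4]
force: [-0.5, 0.5, -0.1]
grip_width: 0.0348
```

Emit:
drive_tool --offset '[[0,0,0],[0,0,0],[0,0,0]]' --angular '[[0,0,0],[0,0,0],[0,0,0]]' --fingers 0.6 --squeeze 30

```text
time_s: 12.75
tool_pos: [0.4505, 0.0696, 0.0216]
tool_rot: [127.8, 90.0, 40.4]
force: [-0.1, -0.1, 1.2]
grip_width: 0.0236
```

```bash
python3 - <<'E'
from h import *
shot('top','top10')
o=telemetry.get_obs(); print(o['tool_pos'],head(o),o['force'],o['grip_width'])
im=cv2.imread('pics/top10.png')
cv2.imwrite('pics/t10c.png',cv2.resize(im[135:185,260:400],None,fx=5,fy=5,interpolation=cv2.INTER_CUBIC))
# polar angle of orange end about blue foot = bar th + 180 ; heading = phi-180-89.9
B=np.array([.6102,.0763]); d=o['tool_pos'][:2]-B; print(np.linalg.norm(d),np.degrees(np.arctan2(d[1],d[0])))
E
```

```text
[0.4505272  0.06969034 0.02162828] -87.40032643836207 [ 0.27572106 -0.68750873  2.79961719] 0.023851727745166498
0.15980954196160646 -177.6295944854398
```

View pics/t10c.png

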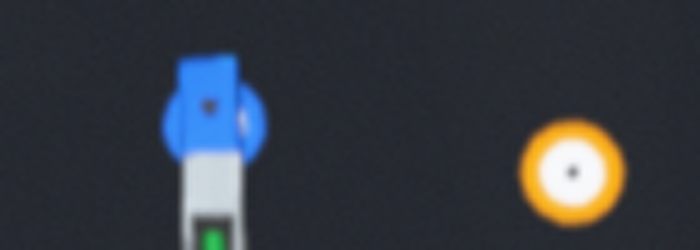

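```bash
python3 - <<'E'
from h import *
arc2([(.6102,.0763)]*10,[182.8,184,186,188.5,191,193.5,196,198.5,201,203],off=-269.85,z=.0216,r=.1598)
E
```

```text
[[0.0, 0.0, 0.0012], [0.0, 0.0001, 0.0045], [0.0, 0.0003, 0.0101], [0.0, 0.0009, 0.0171], [0.0, 0.0017, 0.024], [0.0, 0.0029, 0.0309], [0.0, 0.0044, 0.0377], [0.0, 0.0061, 0.0444], [0.0, 0.0082, 0.0511], [0.0, 0.01, 0.0563]]
[[-0.006, -0.001, -0.001], [-0.027, -0.001, -0.001], [-0.062, -0.001, -0.001], [-0.106, -0.0, -0.001], [-0.149, -0.0, -0.001], [-0.193, -0.0, -0.001], [-0.236, -0.0, -0.001], [-0.28, -0.0, -0.001], [-0.324, -0.0, -0.001], [-0.359, -0.0, -0.001]]
[0.4505272  0.06969034 0.02162828] -87.40032643836207 [ 0.27572106 -0.68750873  2.79961719] 12.8 0.023851727745166498
```

Emit:
drive_tool --offset '[[0,0,0.0012],[0,0.0001,0.0045],[0,0.0003,0.0101],[0,0.0009,0.0171],[0,0.0017,0.024],[0,0.0029,0.0309],[0,0.0044,0.0377],[0,0.0061,0.0444],[0,0.0082,0.0511],[0,0.01,0.0563]]' --angular '[[-0.006,0,0],[-0.027,0,0],[-0.062,0,0],[-0.106,0,0],[-0.149,0,0],[-0.193,0,0],[-0.236,0,0],[-0.28,0,0],[-0.324,0,0],[-0.359,0,0]]'

```text
time_s: 14.05
tool_pos: [0.4628, 0.0143, 0.0216]
tool_rot: [162.3, 89.9, 95.6]
force: [-1.0, 3.5, 1.8]
grip_width: 0.0238
```

```bash
python3 - <<'E'
from h import *
shot('top','top11')
im=cv2.imread('pics/top11.png')
cv2.imwrite('pics/t11c.png',cv2.resize(im[135:235,260:400],None,fx=5,fy=5,interpolation=cv2.INTER_CUBIC))
arc2([(.6102,.0763)]*10,[204,206,208.5,211,213.5,216,218.5,221,223.5,226],off=-269.85,z=.0216,r=.1598)
E
```

```text
[[0.0, 0.0001, 0.0025], [0.0, 0.0003, 0.008], [0.0, 0.0008, 0.015], [0.0, 0.0015, 0.0219], [0.0, 0.0026, 0.0288], [0.0, 0.004, 0.0356], [0.0, 0.0057, 0.0424], [0.0, 0.0077, 0.0491], [0.0, 0.0099, 0.0557], [0.0, 0.0125, 0.0622]]
[[-0.014, -0.001, -0.001], [-0.049, -0.001, -0.001], [-0.093, -0.001, -0.001], [-0.137, -0.001, -0.001], [-0.18, -0.001, -0.001], [-0.224, -0.001, -0.001], [-0.267, -0.001, -0.001], [-0.311, -0.0, -0.001], [-0.355, -0.0, -0.001], [-0.398, -0.0, -0.001]]
[0.46312626 0.01350788 0.02164969] -66.67108455087542 [-0.24136215  2.73461382  1.18789028] 14.1 0.02388548853310952
```

View pics/t11c.png

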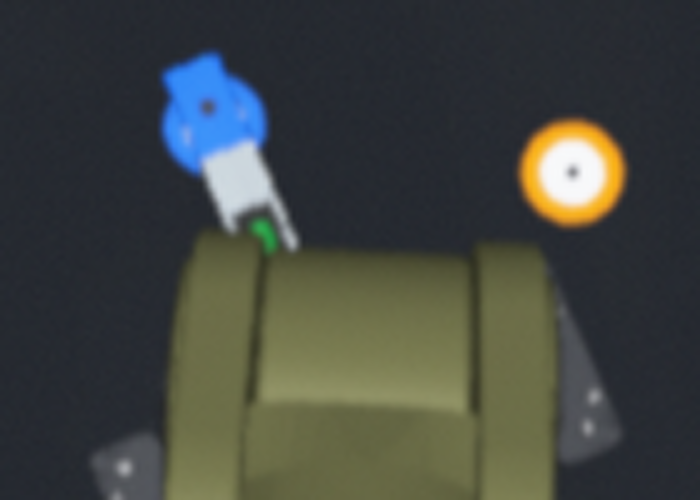

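Blue dot stays at (208,106): the pivot is planted. Continue.

Emit:
drive_tool --offset '[[0,0.0001,0.0025],[0,0.0003,0.008],[0,0.0008,0.015],[0,0.0015,0.0219],[0,0.0026,0.0288],[0,0.004,0.0356],[0,0.0057,0.0424],[0,0.0077,0.0491],[0,0.0099,0.0557],[0,0.0125,0.0622]]' --angular '[[-0.014,0,0],[-0.049,-0.001,-0.001],[-0.093,-0.001,-0.001],[-0.137,-0.001,-0.001],[-0.18,-0.001,-0.001],[-0.224,-0.001,-0.001],[-0.267,-0.001,-0.001],[-0.311,0,-0.001],[-0.355,0,-0.001],[-0.398,0,-0.001]]'

```text
time_s: 15.35
tool_pos: [0.4984, -0.0381, 0.0216]
tool_rot: [-166.6, 89.8, 149.6]
force: [-3.2, 3.0, 6.2]
grip_width: 0.0242
```

```bash
python3 - <<'E'
from h import *
shot('top','top12')
im=cv2.imread('pics/top12.png')
cv2.imwrite('pics/t12c.png',cv2.resize(im[135:235,260:400],None,fx=5,fy=5,interpolation=cv2.INTER_CUBIC))
arc2([(.6102,.0763)]*10,[227,229,231.5,234,236.5,239,241.5,244,246.5,249],off=-269.85,z=.0216,r=.1598)
E
```

```text
[[0.0001, 0.0003, 0.0022], [0.0001, 0.0005, 0.0078], [0.0001, 0.001, 0.0147], [0.0, 0.0017, 0.0217], [0.0, 0.0028, 0.0286], [0.0, 0.0042, 0.0354], [0.0, 0.0059, 0.0422], [0.0, 0.0079, 0.0488], [0.0, 0.0101, 0.0554], [0.0, 0.0127, 0.0619]]
[[-0.015, -0.001, 0.001], [-0.05, -0.001, 0.001], [-0.093, -0.001, 0.001], [-0.137, -0.001, 0.001], [-0.181, -0.001, 0.0], [-0.224, -0.001, 0.0], [-0.268, -0.001, 0.0], [-0.312, -0.001, 0.0], [-0.355, -0.001, 0.0], [-0.399, -0.001, 0.0]]
[ 0.49940464 -0.03927021  0.02166399] -43.698558932913265 [-0.50799997  1.72073813 -0.46797008] 15.4 0.023645246837644025
```

View pics/t12c.png

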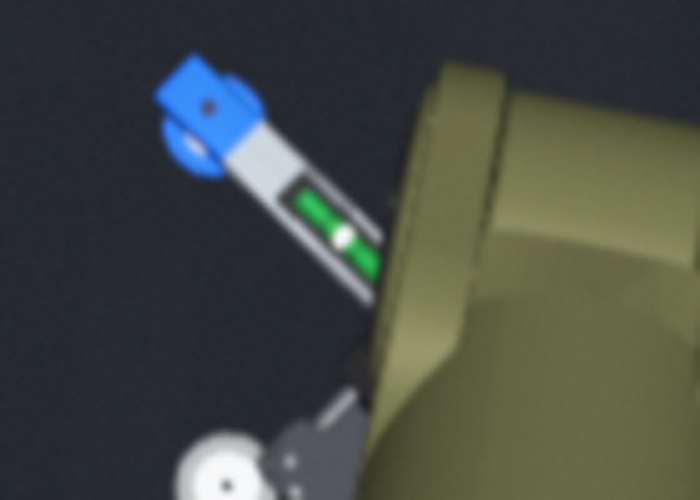

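Emit:
drive_tool --offset '[[0,0.0003,0.0022],[0,0.0005,0.0078],[0,0.001,0.0147],[0,0.0017,0.0217],[0,0.0028,0.0286],[0,0.0042,0.0354],[0,0.0059,0.0422],[0,0.0079,0.0488],[0,0.0101,0.0554],[0,0.0127,0.0619]]' --angular '[[-0.015,0,0],[-0.05,-0.001,0.001],[-0.093,-0.001,0.001],[-0.137,-0.001,0.001],[-0.181,-0.001,0],[-0.224,-0.001,0],[-0.268,-0.001,0],[-0.312,-0.001,0],[-0.355,-0.001,0],[-0.399,-0.001,0]]'

```text
time_s: 16.65
tool_pos: [0.5515, -0.0728, 0.0216]
tool_rot: [-164.7, 89.8, 174.6]
force: [-4.9, 2.3, 8.5]
grip_width: 0.0238
```

```bash
python3 - <<'E'
from h import *
shot('top','top13')
im=cv2.imread('pics/top13.png')
cv2.imwrite('pics/t13c.png',cv2.resize(im[135:235,260:400],None,fx=5,fy=5,interpolation=cv2.INTER_CUBIC))
arc2([(.6102,.0763)]*9,[250,252,254.5,257,259.5,261.3,262.2,262.2,262.2],off=-269.85,z=.0216,r=.1598)
E
```

```text
[[0.0001, 0.0005, 0.0027], [0.0001, 0.0007, 0.0083], [0.0001, 0.0012, 0.0152], [0.0001, 0.0019, 0.0222], [0.0, 0.003, 0.0291], [0.0, 0.004, 0.034], [0.0, 0.0045, 0.0364], [0.0, 0.0045, 0.0364], [0.0, 0.0045, 0.0364]]
[[-0.015, -0.001, 0.001], [-0.05, -0.001, 0.001], [-0.093, -0.001, 0.001], [-0.137, -0.001, 0.001], [-0.18, -0.001, 0.001], [-0.212, -0.001, 0.001], [-0.228, -0.001, 0.001], [-0.228, -0.001, 0.001], [-0.228, -0.001, 0.001]]
[ 0.55282516 -0.07339391  0.02167535] -20.691135605799175 [-2.50135795  1.30975455  5.08690784] 16.7 0.023880083307989988
```

View pics/t13c.png

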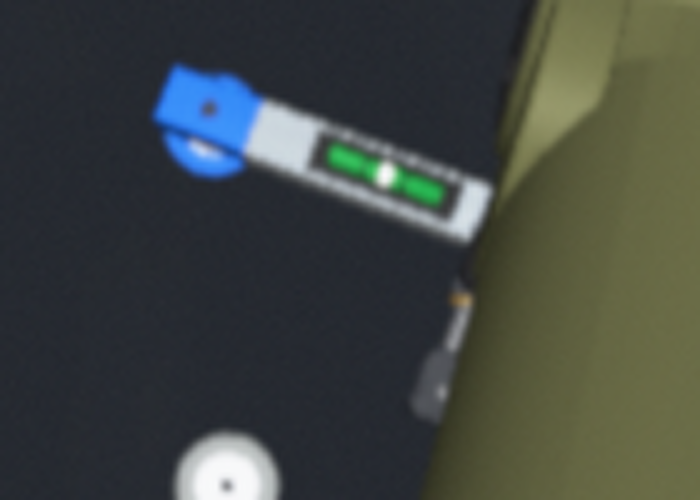

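Emit:
drive_tool --offset '[[0,0.0005,0.0027],[0,0.0007,0.0083],[0,0.0012,0.0152],[0,0.0019,0.0222],[0,0.003,0.0291],[0,0.004,0.034],[0,0.0045,0.0364],[0,0.0045,0.0364],[0,0.0045,0.0364]]' --angular '[[-0.015,0,0],[-0.05,-0.001,0.001],[-0.093,-0.001,0.001],[-0.137,-0.001,0.001],[-0.18,-0.001,0.001],[-0.212,-0.001,0.001],[-0.228,-0.001,0.001],[-0.228,-0.001,0.001],[-0.228,-0.001,0.001]]'

```text
time_s: 17.82
tool_pos: [0.5873, -0.0827, 0.0216]
tool_rot: [-156.3, 89.9, -164.0]
force: [-2.9, 0.0, 4.8]
grip_width: 0.0238
```

```bash
python3 - <<'E'
from h import *
shot('top','top14');shot('scene','scene14')
o=telemetry.get_obs(); print(o['tool_pos'],head(o),o['force'],o['grip_width'])
a=cv2.resize(cv2.imread('pics/top14.png')[135:195,270:400],None,fx=5,fy=5,interpolation=cv2.INTER_CUBIC)
b=cv2.resize(cv2.imread('pics/scene14.png')[160:220,260:390],None,fx=5,fy=5,interpolation=cv2.INTER_CUBIC)
cv2.imwrite('pics/t14c.png',np.vstack([a,b]))
E
```

```text
[ 0.58727441 -0.08271583  0.02166771] -7.679781836041013 [-3.33571171  0.38759602  5.78334392] 0.023481385910743086
```

View pics/t14c.png

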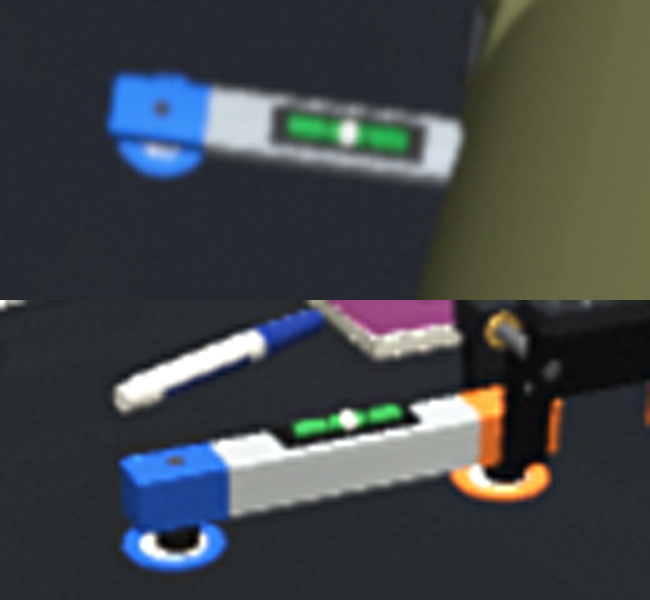

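Emit:
drive_tool --offset '[[0,0,0],[0,0,0],[0,0,0],[0,0,0]]' --angular '[[0,0,0],[0,0,0],[0,0,0],[0,0,0]]' --fingers 0.1

```text
time_s: 18.42
tool_pos: [0.5873, -0.0828, 0.0215]
tool_rot: [-148.7, 89.9, -156.4]
force: [-0.1, 0.5, 0.3]
grip_width: 0.0388
```

Emit:
drive_tool --offset '[[-0.02,0,0],[-0.05,0,0],[-0.09,0,0],[-0.13,0,0],[-0.16,-0.02,-0.04],[-0.16,-0.04,-0.09],[-0.16,-0.06,-0.13],[-0.16,-0.06,-0.13]]' --angular '[[0,0,0],[0,0,0],[0,0,0],[0,0,0],[0,0,0],[0,0,0],[0,0,0],[0,0,0]]'

```text
time_s: 19.42
tool_pos: [0.4487, -0.1263, 0.1833]
tool_rot: [104.8, 89.9, 97.0]
force: [1.0, 0.9, -0.8]
grip_width: 0.0391
```

```bash
python3 - <<'E'
from h import *
shot('top','top15');shot('scene','scene15');shot('wrist','wrist15')
o=telemetry.get_obs(); print(o['tool_pos'],head(o),o['force'],o['grip_width'],o['time_s'])
a=cv2.resize(cv2.imread('pics/top15.png')[135:195,270:400],None,fx=5,fy=5,interpolation=cv2.INTER_CUBIC)
b=cv2.resize(cv2.imread('pics/scene15.png')[160:220,260:390],None,fx=5,fy=5,interpolation=cv2.INTER_CUBIC)
cv2.imwrite('pics/t15c.png',np.vstack([a,b]))
E
```

```text
[ 0.45193528 -0.12449312  0.18303967] -7.666524262358172 [ 0.34561304 -0.47032157 -0.2308079 ] 0.03935299963233758 19.575
```

View pics/t15c.png

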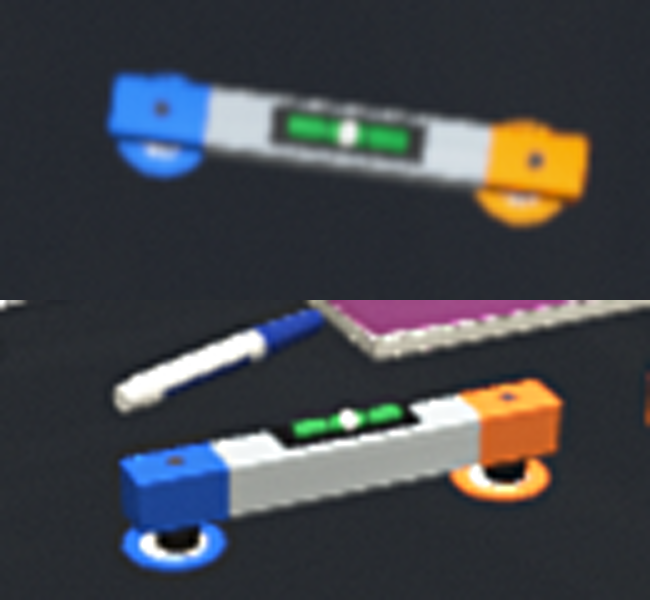

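View pics/wrist15.png

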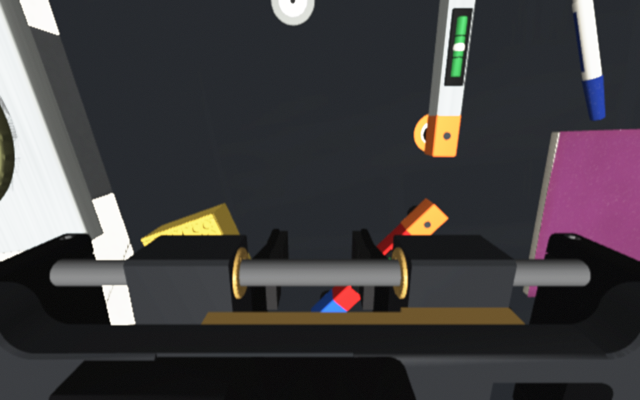

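```bash
python3 - <<'E'
from h import *
t=lambda u,v:((u+.5)/5-.5+270,(v+.5)/5-.5+135)
B=px('top15',t(162,108),.04)[0];O=px('top15',t(536,160),.04)[0]
print(B,O,B[:2]-[.60905,.077],O[:2]-[.58795,-.0818],np.linalg.norm(B-O))
E
```

```text
[0.60863804 0.07517077 0.04      ] [ 0.5865256  -0.08305256  0.04      ] [-0.00041196 -0.00182923] [-0.0014244  -0.00125256] 0.15976101166865103
```

Both feet are within about 2 mm of their spot centres and the arm is clear, so I'm handing in.

```bash
python3 -c "
from cell import sign_off
print(sign_off())"
```

```text
the job is handed in; nothing more can be done
None
```

The level bar now stands on both feet on the blue and orange spots, but the orange pivot foot slid for a while in step 1, so that step was not fully clean. I handed in at about 19.6 s with the gripper open and clear of everything.

- **Step 1 (blue end round to the blue spot):** I first pushed the blue end with the fingers loosely around it. The orange foot slid about 5.7 mm, which breaks the rule that the pivot stays planted. I then pinched the bar firmly at about 30 N and carried on the swing. In its first part I eased the orange foot back to its start point, within about 1 mm in the pictures. It stayed there for the rest of the step.
- **Step 2 (orange end round to the orange spot):** I let go, pinched the orange cap and swung it on the blue foot. The blue foot moved about 1–1.5 mm over the whole swing.
- **Final check from the top camera:** the blue foot is about 1.9 mm from its spot centre and the orange foot about 1.9 mm from its own. The feet measure 159.8 mm apart, against 160 mm given. The wrist force in my readings stayed under about 11 N. The red look-alike bar was not touched.

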